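Step the stairwell paper bin open and let its lid down softly

TASK

A neighbour at the letterboxes has junk mail to throw away: with your fingertips, press the pedal of the blue-lidded paper bin all the way down, keep its lid wide open for about three seconds, then let the pedal up slowly so that the lid closes softly without falling or banging, and take your hand clear. Never touch the lid itself, and do not shove, tip or lift the bin. Leave the grey-lidded bin shut, and leave it, the can, the wooden wedge and the parcel where they stand.

Things in the scene. Friction and masses are not known exactly. Their poses are not given: they have to be found in the camera images.
- paper_bin: Round steel pedal bin, blue lid and pedal, loose on the floor, about 2.7 kg, 170 mm across; black foot ring 176 mm across, 55 mm high; rim 245 mm, top of the closed lid 273 mm above the floor. Origin: centre of its underside; z up; the pedal sticks out to its -x, the lid hinge is at its +x side. The pedal faces the robot's side (-x of the world) within 32 degrees.
- paper_pedal (a point): Centre of the top face of the blue pedal plate (64 mm wide along the bin's y, 50 mm deep, 7 mm thick); moves with it. At rest 140 mm from the bin's axis to -x (52 mm out from the foot ring), 46 mm above the floor; fully pressed 34 mm lower. The bin wall rises behind it: a wide hand from above must lean away from the bin (10 to 30 degrees) or keep to the plate's outer half.
- paper_pedal_lever (a joint): Angle of the blue pedal lever (rad): 0 up, 0.20 fully pressed on its stop. It pivots about a line along the bin's y, 30 mm to +x of the bin's axis, 30 mm above the floor (171 mm from the plate's centre). The lid's weight and a weak spring push it up with about 5 to 12 N at first, 2 to 5 N when fully down, and it follows the finger. Plate tilt: 0.10 rad outer edge up at rest, as much down when pressed.
- paper_lid_hinge (a joint): Opening angle of the blue lid (rad): 0 shut, 1.20 wide open (pedal fully down). The link turns the lid 6 times as far as the pedal lever, so 1 mm at the pedal is about 0.035 rad at the lid. The lid falls shut within about half a second by its own weight if the pedal is let go.
- paper_lid: Blue domed lid, 176 mm across, 28 mm high, about 0.2 kg. Origin: centre of its underside, 245 mm above the floor when shut; its hinge line lies 95 mm to +x of that; its front edge swings up and away from the pedal, to about 420 mm above the floor. Not to be touched.
- rest_bin: The same pedal bin with grey lid and grey pedal (residual waste), to be left alone. Origin and axes as for the paper bin. The two bins may stand either way round, side by side.
- rest_lid_hinge (a joint): Opening angle of the grey lid (rad), 0 shut. To stay shut.
- can: Empty drinks can with a green band, 66 mm across, 115 mm high, upright on the floor. Origin: centre of its underside.
- wedge: Wooden door wedge, 122 mm long (x), 36 mm wide (y), up to 30 mm high, lying on the floor. Origin: centre of its underside.
- parcel: Small cardboard parcel, 170 mm (x) by 120 mm (y) by 75 mm high, on the floor. Origin: centre of its underside.
Mind the look-alikes: they are no part of the job. There is more than one size of the can; the one meant has the size given above.

How it is judged:
On the way, in this order (a step that is already met when the one before it is completed fails the run):
1. the blue lid is wide open (at least 1.02 of 1.20 rad) and kept so (value of joint paper_lid_hinge above 1.02 rad), for 2.5 s.
2. the blue lid is down again (under 0.06 rad) (value of joint paper_lid_hinge below 0.06 rad), for 0.3 s.
At the end, for the whole second after the job is handed in: Both lids are shut (under 0.05 rad), the paper bin stands upright and still within 30 mm of where it was, and the grey bin, can, wedge and parcel are within 20 mm of where they were, the can upright (value of joint each of paper_lid_hinge, rest_lid_hinge below 0.05 rad and distance of paper_bin from where it was at the start of the episode below 0.03 m and angle between paper_bin's own z axis and vertical below 0.04 rad and linear speed of paper_bin below 0.02 m/s and distance of each of rest_bin, can, wedge, parcel from where it was at the start of the episode below 0.02 m and angle between can's own z axis and vertical below 0.1 rad); the robot touches nothing.
It fails at once if the blue lid falls or slams: closing faster than 2.5 rad/s, or faster than 1.5 rad/s in the last 0.3 rad ((value of joint paper_lid_hinge below 0.3 rad and velocity of joint paper_lid_hinge below -1.5 rad/s) or velocity of joint paper_lid_hinge below -2.5 rad/s).
It fails at once if the lid is touched by the hand or arm (contact force between any of the fingers, the arm and paper_lid above 0.5 N).
It fails at once if the paper bin is shoved or lifted (30 mm) or tipped (0.15 rad) (distance of paper_bin from where it was at the start of the episode above 0.03 m or angle between paper_bin's own z axis and vertical above 0.15 rad).
It fails at once if the grey bin is opened, moved or lifted (value of joint rest_lid_hinge above 0.15 rad or distance of rest_bin from where it was at the start of the episode above 0.02 m).
It fails at once if the can, wedge or parcel is moved or lifted (20 mm) (distance of any of can, wedge, parcel from where it was at the start of the episode above 0.02 m).
It also fails if it takes over 50 s, if anything falls off the work surface, if the arm or the gripper's body presses on something with over 40 N, if the wrist force passes 120 N, or if a joint passes its speed limit or range.

ROBOT

A 7-joint arm with a two-finger parallel gripper is mounted at the origin on the work surface. World frame = base frame: x ahead of the robot, y to its left, z up, the work surface at z = 0. Lengths are in m, angles in rad, forces in N, time in s.
With the tool pointing down it reaches from about 0.425 to 0.8 m from the base axis. Payload 8.3 kg.
Tool frame: the origin (TCP) lies on the centre line of the jaws, within the pads' length; the fingertips stand 14 mm ahead of it and the grasp point (between the pads) lies 5 mm behind it; z points along the fingers, y is the direction in which the jaws open and shut (so a half turn about z gives the same grasp; the last joint's range is limited). The gripper opens to 85 mm and grips with 20 to 120 N. Pads are 22 mm wide; open, the fingers measure 114 mm over their backs; the gripper's body (76 mm by 85 mm) begins 54 mm behind the grasp point. The pads swing forward as they close: fully open they stand 13 mm farther back than shut.
Start: joints at [1.068, 0.383, 0.016, 1.37, -0.006, 1.388, -0.046], TCP at [0.266, -0.565, 0.245] pointing down, gripper open.
Joint ranges: [-2.95, 2.95], [-0.25, 2.06], [-1.52, 1.56], [0.18, 2.33], [-1.44, 4.58], [0.02, 2.06], [-3.01, 3.01]. Speed limits (rad/s): [2.39, 2.39, 3.01, 3.01, 3.14, 3.14, 3.14].

INTERFACE

Orientations are given as a unit quaternion [x, y, z, w].
In Python, from workcell import r, camera, calibration, order gives the robot as it stands.
- The arm moves only by the tool move_arm, never from a script. Its argument "increments" is text: rows parted by semicolons, each of 6 numbers parted by spaces: the shift along the tool's x, y, z in m, then the turn, a rotation vector about the tool's x, y, z in rad. A call has 1 to 10 rows; each row is the pose to reach, as a shift and turn from the pose commanded when the call began, along the tool's axes at that moment; what a row does not reach only later rows make up. A row lasts 1/12 s, in which the tool goes at most 41.7 mm and 7.16 degrees, less where a joint would pass 70% of its speed; a pose out of reach is approached as far as the arm can. A call with a gripper value outside its range is refused whole. "jaw" is the opening, from 0 (shut) to 1 (fully open), set as the call begins (left out, the last holds). The fingers move at their own pace and stop on an object; "newtons" is the grip in N (left out, the last holds). Time passes only in rows, so rows that repeat a pose let the fingers close. It gives the time, the measured TCP pose, the force and the opening at its end, in the units of the state.
- r.get_state(): the state, without advancing time (a new reading comes with each control period).
- camera(name): name is "scene" or "top" or "wrist"; returns (picture, depth): 400x640x3 uint8, blue, green, red; 400x640 float32, m along the optical axis (not along the pixel's ray), 0 where there is no reading.
- calibration(name): a dict with "fx", "fy", "cx", "cy" (pixels), "R" (3x3) and "t" (3): a world point X has camera coordinates R X + t. Camera axes: x right, y down, z forward; pixel columns grow to the right and rows downward; lengths in m; the calibration is good to about 2 mm. A picture is of the moment at which its call begins: read the wrist's pose just before it. calibration takes no time and is no camera call; for the wrist camera it gives the pose at the moment of the call.
- order.sign_off(): hands the job in, once; it reports no verdict.
The state is a dict: "time_s": time; "joints": joint angles; "dq": joint speeds; "joint_efforts": joint torques, N m; "eef_pos": TCP position; "eef_rot": TCP orientation; "contact_force": force on the tool from outside, world axes, zero at the start; "moment": the same for the moment, N m; "opening": opening from 0.0 (shut) to 1.0 (fully open).
Only numpy, scipy, OpenCV 4.12 (cv2) and the standard library are available. Lean on these libraries where they do the work, as an engineer would, in place of code of your own. Each camera call takes 0.05 s, during which the arm holds its last target. There are 200 camera calls.

## Working session

There is one attempt and no reset: what is moved stays moved. The work goes in short steps, Python scripts to look and compute and a tool call to move; the robot and the scene stay as the last step left them, time stands still between calls to the robot, and variables do not carry over. Pictures are saved under pics/ and viewed, about 8 in all and at most 12, crops included, and the job is handed in when it is done.

Besides the shell and the picture viewer there is one more tool, called after "Call:" as name(argument=value, ...) on one line, values as JSON. move_arm: Moves the arm, as the interface text tells. Its arguments: {"type":"object","properties":{"increments":{"type":"string"},"jaw":{"type":"number"},"newtons":{"type":"number"}},"required":["increments"]}

```bash
mkdir -p pics; ls; python3 - <<'E'
from workcell import r,camera,calibration
import cv2,numpy as np
s=r.get_state();print(s['time_s'],s['eef_pos'],s['eef_rot'],s['contact_force'],s['opening'])
for n in('scene','top'):
    p,d=camera(n);cv2.imwrite(f'pics/{n}0.png',p);np.save(f'pics/{n}0.npy',d)
    c=calibration(n);print(n,c['fx'],c['cx'],c['cy'],np.round(-np.array(c['R']).T@c['t'],3),np.round(c['R'],2).tolist())
E
```

```text
pics
0.0 [ 0.26592127 -0.56507271  0.24425628] [ 9.75911838e-01  2.18162997e-01 -2.27612574e-04 -9.68729081e-04] [-0.28793835 -0.69675643 -0.59373105] 1.0005360117546864
scene 487.6618925748995 320.79916386927613 209.15410021782984 [1.319 0.932 1.178] [[-0.8, 0.6, -0.01], [0.4, 0.52, -0.76], [-0.45, -0.61, -0.66]]
top 438.42366352929207 317.8206777600331 193.59521884470607 [ 0.538 -0.024  1.449] [[0.02, -1.0, -0.03], [-1.0, -0.01, -0.06], [0.06, 0.03, -1.0]]
```

View pics/top0.png

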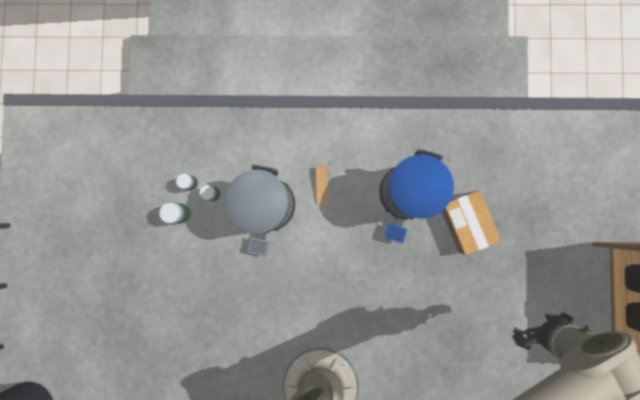

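View pics/scene0.png

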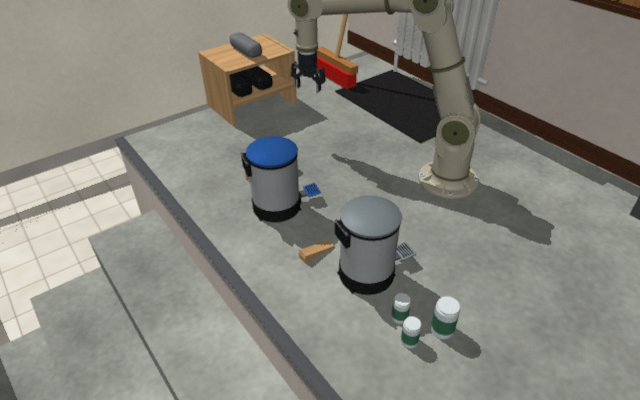

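The top view shows the blue lid at about (420,186), its blue pedal at (396,233) and the parcel at (472,222), close to the bin's right. The wedge is at (321,185), the grey bin at (258,202), and the cans are at the left. The only blue pedal belongs to the blue-lidded bin, and both views agree on this.

```bash
cat > h.py <<'E'
import numpy as np,cv2
from workcell import calibration
def ray(n,uv,z,c=None):
    c=c or calibration(n);R=np.array(c['R']);o=-R.T@c['t']
    d=R.T@np.array([(uv[0]-c['cx'])/c['fx'],(uv[1]-c['cy'])/c['fy'],1]);return o+d*(z-o[2])/d[2]
def blobs(p,lo=(100,120,40),hi=(130,255,255),amin=60):
    m=cv2.inRange(cv2.cvtColor(p,cv2.COLOR_BGR2HSV),lo,hi)
    n,l,s,c=cv2.connectedComponentsWithStats(m)
    return [(s[i,4],c[i],l==i) for i in range(1,n) if s[i,4]>amin]
E
python3 - <<'E'
from h import *
p={}
for n in('top','scene'):
    im=cv2.imread(f'pics/{n}0.png')
    for a,c,m in blobs(im):
        z=.046 if a<1000 else .258
        print(n,a,c.round(1),ray(n,c,z).round(3))
        if n=='top':
            cs,_=cv2.findContours(m.astype('uint8'),0,2);b=cv2.minAreaRect(cs[0])
            if a<1000:
                print('pedal rect',[ray(n,q,z).round(3).tolist() for q in cv2.boxPoints(b)])
                p['ped']=ray(n,c,z)
            else: 
                (u,v),rad=cv2.minEnclosingCircle(cs[0]); p['lid']=ray(n,(u,v),.25);print('lid',p['lid'],rad*1.2/438)
d=p['lid']-p['ped'];print('dist',np.hypot(*d[:2]),'yaw',np.degrees(np.arctan2(d[1],d[0])))
im=cv2.imread('pics/top0.png')
m=cv2.inRange(cv2.cvtColor(im,cv2.COLOR_BGR2HSV),(8,70,60),(25,255,255));m[:,520:]=0
cs,_=cv2.findContours(m,0,2)
for c in cs:
    if cv2.contourArea(c)>60:print('brown',[ray('top',q,.075).round(3)[:2].tolist() for q in cv2.boxPoints(cv2.minAreaRect(c))])
E
```

```text
top 3172 [421.  185.9] [ 0.632 -0.269  0.258]
lid [ 0.6330995  -0.27162765  0.25      ] 0.0881852868485124
top 272 [395.  232.6] [ 0.499 -0.231  0.046]
pedal rect [[0.484, -0.198, 0.046], [0.528, -0.209, 0.046], [0.515, -0.266, 0.046], [0.47, -0.255, 0.046]]
scene 1285 [271.1 151.7] [ 0.642 -0.256  0.258]
scene 143 [311.4 189.5] [ 0.502 -0.228  0.046]
dist 0.13998185609759425 yaw -16.699014370871055
brown [[0.588, -0.37], [0.609, -0.417], [0.453, -0.483], [0.432, -0.436]]
brown [[0.623, -0.449], [0.64, -0.487], [0.482, -0.553], [0.465, -0.515]]
brown [[0.705, 0.022], [0.706, -0.013], [0.589, -0.014], [0.589, 0.02]]
```

Checks against the given sizes:
- **Pedal to lid axis:** 140.0 mm, exactly the given distance.
- **Lid radius:** 88 mm, as given.
- **Pedal position:** the scene view agrees to within 4 mm.

Next I work out the approach: jaws shut, jaw axis along the bin's x, and a 15° lean away from the bin.

```bash
cat >> h.py <<'E'
from scipy.spatial.transform import Rotation as Ro
A=np.array([.633,-.271]);yaw=np.radians(-16.5);bx=np.array([np.cos(yaw),np.sin(yaw),0])
lean=np.radians(15)
Z=np.array([0,0,-np.cos(lean)])+bx*np.sin(lean)
Y=np.array([0,0,np.sin(lean)])+bx*np.cos(lean)
RT=Ro.from_matrix(np.c_[np.cross(Y,Z),Y,Z])
def tcp(rad,ztip): return np.r_[A-rad*bx[:2],ztip]-.014*Z
def inc(p,s):
    R0=Ro.from_quat(s['eef_rot']);return R0.inv().apply(p-s['eef_pos']),(R0.inv()*RT).as_rotvec()
E
python3 - <<'E'
from h import *
from workcell import r
s=r.get_state()
print(RT.as_matrix().round(3).tolist())
for z in(.2,.11):
    p=tcp(.138,z);d,w=inc(p,s);print(p.round(3),d.round(4),w.round(4))
E
```

```text
[[0.284, 0.926, 0.248], [0.959, -0.274, -0.074], [0.0, 0.259, -0.966]]
[ 0.497 -0.231  0.214] [ 0.3516 -0.204   0.0312] [-0.2478  0.1096 -0.8382]
[ 0.497 -0.231  0.124] [ 0.3516 -0.2038  0.1212] [-0.2478  0.1096 -0.8382]
```

Call:
move_arm(increments="0.035 -0.020 0.003 -0.025 0.011 -0.084; 0.070 -0.041 0.006 -0.050 0.022 -0.168; 0.105 -0.061 0.009 -0.074 0.033 -0.251; 0.140 -0.082 0.012 -0.099 0.044 -0.335; 0.175 -0.102 0.016 -0.124 0.055 -0.419; 0.211 -0.122 0.019 -0.149 0.066 -0.503; 0.246 -0.143 0.022 -0.173 0.077 -0.587; 0.281 -0.163 0.025 -0.198 0.088 -0.670; 0.316 -0.184 0.028 -0.223 0.099 -0.754; 0.352 -0.204 0.031 -0.248 0.110 -0.838", jaw=0, newtons=40)

```text
time_s: 0.93
eef_pos: [0.4981, -0.229, 0.214]
eef_rot: [0.793, 0.595, 0.078, 0.106]
contact_force: [1.4, -0.7, 0.6]
opening: -0.002
```

Call:
move_arm(increments="0 0 0 0 0 0; 0 0 0 0 0 0; 0 0 0 0 0 0")

```text
time_s: 1.18
eef_pos: [0.4973, -0.2314, 0.214]
eef_rot: [0.795, 0.593, 0.078, 0.105]
contact_force: [0.1, -0.5, 0.4]
opening: -0.004
```

```bash
python3 - <<'E'
from h import *
from workcell import r,camera,calibration
s=r.get_state();print(s['time_s'],s['contact_force'],s['opening'],s['joints'])
for z in(.2,.08):
    p=tcp(.138,z);d,w=inc(p,s);print(s['eef_pos'],p.round(3),d.round(4),w.round(4))
c=calibration('wrist');p,d=camera('wrist');cv2.imwrite('pics/w1.png',p)
for a,q,m in blobs(p):print(a,q.round(1),ray('wrist',q,.046,c).round(3))
E
```

```text
1.1833 [ 0.07090288 -0.54666304  0.38318457] -0.003922083526473066 [ 7.24296630e-01  7.29353823e-02 -3.44779712e-01  1.85262867e+00
  1.46858982e-03  9.58934558e-01  9.41705433e-02]
[ 0.49727935 -0.2314442   0.21400089] [ 0.497 -0.231  0.214] [ 0.0006 -0.0004  0.0004] [ 0.0006  0.0013 -0.0006]
[ 0.49727935 -0.2314442   0.21400089] [ 0.497 -0.231  0.094] [ 0.0008 -0.0315  0.1163] [ 0.0006  0.0013 -0.0006]
31501 [579.2 240.9] [ 0.82  -0.428  0.046]
2771 [271.7 179.1] [ 0.496 -0.229  0.046]
```

View pics/w1.png

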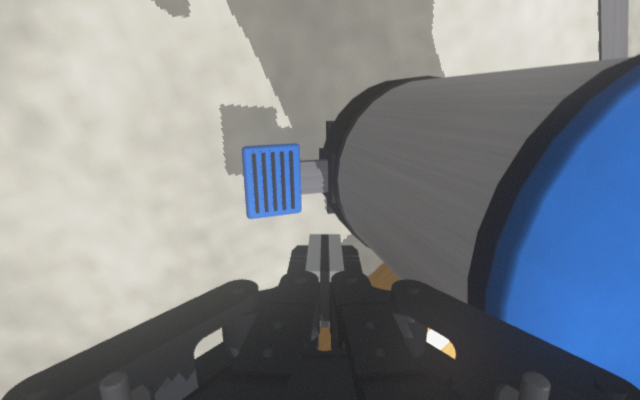

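The wrist view shows the blue pedal at (272,180), where I expected it; its 3D position agrees to within 3 mm. The shut finger linkage spreads widely towards the bin, along the image row. I'll turn the hand 90° so the wide side lies along the pedal's width and the camera faces away from the bin.

Call:
move_arm(increments="0 0 0 0 0 -0.12; 0 0 0 0 0 -0.24; 0 0 0 0 0 -0.36; 0 0 0 0 0 -0.48; 0 0 0 0 0 -0.6; 0 0 0 0 0 -0.72; 0 0 0 0 0 -0.84; 0 0 0 0 0 -0.96; 0 0 0 0 0 -1.08; 0 0 0 0 0 -1.2")

```text
time_s: 2.07
eef_pos: [0.4969, -0.2331, 0.2142]
eef_rot: [0.32, 0.938, 0.004, 0.131]
contact_force: [1.0, -0.6, 0.2]
opening: 0.001
```

Call:
move_arm(increments="0 0 0 0 0 -0.12; 0 0 0 0 0 -0.24; 0 0 0 0 0 -0.371; 0 0 0 0 0 -0.371; 0 0 0 0 0 -0.371; 0 0 0 0 0 -0.371")

```text
time_s: 2.57
eef_pos: [0.4973, -0.232, 0.2142]
eef_rot: [0.145, 0.981, -0.019, 0.13]
contact_force: [1.3, 0.3, -0.3]
opening: 0.004
```

```bash
cat >> h.py <<'E'
RT=Ro.from_matrix(np.c_[-Y,np.cross(Y,Z),Z])
E
python3 - <<'E'
from h import *
from workcell import r
s=r.get_state();print(s['time_s'],s['contact_force'],s['joints'].round(3))
for z in(.2,.07,.05):
    p=tcp(.138,z);d,w=inc(p,s);print(s['eef_pos'],p.round(3),d.round(4),w.round(4))
E
```

```text
2.5667 [ 1.32530158  0.31593299 -0.26016391] [ 0.795  0.077 -0.418  1.85   0.01   0.959  1.654]
[ 0.49733477 -0.23198122  0.2142456 ] [ 0.497 -0.231  0.214] [0.0006 0.0011 0.0006] [-0.0014  0.0013 -0.0056]
[ 0.49733477 -0.23198122  0.2142456 ] [ 0.497 -0.231  0.084] [0.0345 0.0011 0.1261] [-0.0014  0.0013 -0.0056]
[ 0.49733477 -0.23198122  0.2142456 ] [ 0.497 -0.231  0.064] [0.0397 0.0011 0.1454] [-0.0014  0.0013 -0.0056]
```

Call:
move_arm(increments="0.005 0 0.019 0 0 0; 0.010 0 0.038 0 0 0; 0.015 0 0.056 0 0 0; 0.020 0 0.075 0 0 0; 0.024 0 0.09 0 0 0; 0.028 0.001 0.104 0 0 0; 0.031 0.001 0.116 0 0 0; 0.034 0.001 0.126 0 0 0; 0.034 0.001 0.126 0 0 0; 0.034 0.001 0.126 0 0 0")

```text
time_s: 3.4
eef_pos: [0.4977, -0.2302, 0.0835]
eef_rot: [0.143, 0.981, -0.019, 0.129]
contact_force: [0.2, 0.0, -0.7]
opening: -0.0
```

```bash
python3 - <<'E'
from h import *
from workcell import r,camera,calibration
s=r.get_state();print(s['time_s'],s['contact_force'])
p=tcp(.138,.07);d,w=inc(p,s);print(s['eef_pos'],p.round(3),d.round(4),w.round(4))
a,_=camera('scene');b,_=camera('wrist')
cv2.imwrite('pics/c2.png',np.hstack([cv2.resize(a[110:250,210:350],(400,400),interpolation=2),cv2.resize(b,(400,400))]))
E
```

```text
3.4 [ 0.22376631  0.01200364 -0.72500114]
[ 0.49769502 -0.23024572  0.08352468] [ 0.497 -0.231  0.084] [ 0.0003 -0.0006 -0.0001] [-0.0008  0.0006 -0.0013]
```

View pics/c2.png

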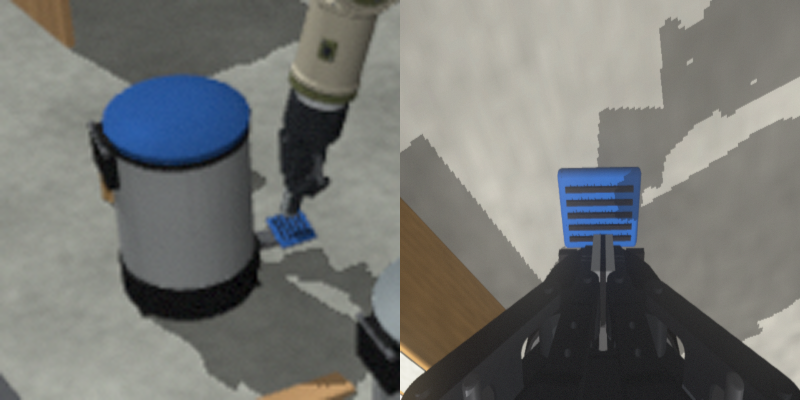

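Left half: the hand is clear of the bin, with the fingertips just above the blue pedal at (290,225). Right half: the fingertips are centred across the plate. I'll go down now.

Call:
move_arm(increments="0.0016 0 0.0058 0 0 0; 0.0031 0 0.0116 0 0 0; 0.0044 0 0.0164 0 0 0; 0.0052 0 0.0193 0 0 0; 0.0057 0 0.0213 0 0 0; 0.0062 0 0.0232 0 0 0; 0.0067 0 0.0251 0 0 0; 0.0072 0 0.027 0 0 0; 0.0078 0 0.029 0 0 0; 0.0083 0 0.031 0 0 0")

```text
time_s: 4.33
eef_pos: [0.498, -0.2302, 0.0519]
eef_rot: [0.142, 0.981, -0.019, 0.13]
contact_force: [-4.3, 1.2, 6.4]
opening: 0.002
```

Call:
move_arm(increments="0.0005 0 0.0019 0 0 0; 0.001 0 0.0039 0 0 0; 0.0016 0 0.0058 0 0 0; 0.0021 0 0.0077 0 0 0; 0.0026 0 0.0097 0 0 0; 0.0031 0 0.0116 0 0 0; 0.0036 0 0.0135 0 0 0; 0.0041 0 0.0155 0 0 0; 0.0047 0 0.0174 0 0 0; 0.0052 0 0.0193 0 0 0")

```text
time_s: 5.17
eef_pos: [0.4983, -0.2303, 0.0318]
eef_rot: [0.142, 0.981, -0.019, 0.13]
contact_force: [-2.1, -0.7, 3.8]
opening: -0.0
```

```bash
python3 - <<'E'
from h import *
from workcell import r,camera
s=r.get_state();print(s['time_s'],s['contact_force'],s['eef_pos'],inc(tcp(.138,.014),s))
a,_=camera('scene');b,_=camera('top')
cv2.imwrite('pics/c3.png',np.hstack([cv2.resize(a[80:240,200:360],(400,400),interpolation=2),cv2.resize(b[130:270,350:490],(400,400),interpolation=2)]))
E
```

```text
5.1667 [-2.11385532 -0.65666241  3.79518127] [ 0.49831012 -0.23032452  0.03176622] (array([ 0.00200313, -0.00074178,  0.00385491]), array([-0.00100158,  0.00220482,  0.00040957]))
```

View pics/c3.png

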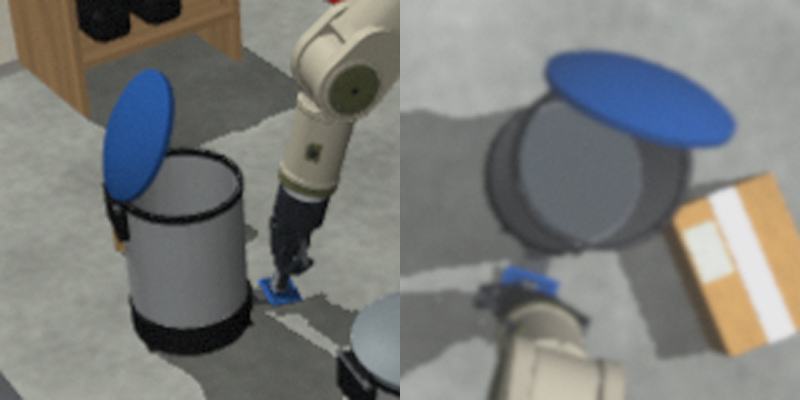

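The lid is nearly wide open and the bin has not moved. I'll press on to the stop in small steps.

Call:
move_arm(increments="0.0003 0 0.001 0 0 0; 0.0005 0 0.0019 0 0 0; 0.0008 0 0.0029 0 0 0; 0.0009 0 0.0034 0 0 0; 0.0009 0 0.0034 0 0 0")

```text
time_s: 5.68
eef_pos: [0.4984, -0.2304, 0.0283]
eef_rot: [0.142, 0.981, -0.019, 0.13]
contact_force: [0.4, 0.7, 2.3]
opening: 0.005
```

Call:
move_arm(increments="0.0002 0 0.0007 0 0 0; 0.0004 0 0.0014 0 0 0; 0.0005 0 0.002 0 0 0; 0.0005 0 0.002 0 0 0; 0.0005 0 0.002 0 0 0")

```text
time_s: 6.1
eef_pos: [0.4986, -0.2304, 0.0265]
eef_rot: [0.142, 0.981, -0.019, 0.13]
contact_force: [1.1, 0.4, 5.4]
opening: -0.002
```

Call:
move_arm(increments="0.0001 0 0.0005 0 0 0; 0.0003 0 0.001 0 0 0; 0.0003 0 0.001 0 0 0; 0.0003 0 0.001 0 0 0")

```text
time_s: 6.43
eef_pos: [0.4987, -0.2305, 0.0258]
eef_rot: [0.142, 0.981, -0.02, 0.131]
contact_force: [-0.5, 1.2, 8.5]
opening: 0.005
```

```bash
python3 - <<'E'
from h import *
from workcell import r,camera,calibration
s=r.get_state();print(s['time_s'],s['contact_force'],s['eef_pos'])
for n in('scene','top'):
    a,d=camera(n);c=calibration(n);R=np.array(c['R'])
    L=max(blobs(a),key=lambda b:b[0])[2]&(d>0)
    v,u=np.where(L);z=d[L];P=(np.c_[(u-c['cx'])/c['fx']*z,(v-c['cy'])/c['fy']*z,z]-c['t'])@R
    P=P[P[:,2]>.2];q=(P[:,:2]-A)@bx[:2]
    print(n,'top z',np.percentile(P[:,2],[1,50,99]).round(3),'bin-x',np.percentile(q,[1,50,99]).round(3))
E
```

```text
6.4333 [-0.46160737  1.23401728  8.52476695] [ 0.49865027 -0.23045673  0.02576312]
scene top z [0.271 0.361 0.418] bin-x [0.042 0.076 0.104]
top top z [0.356 0.4   0.421] bin-x [0.038 0.058 0.084]
```

The force rises at the stop (8.5 N) and the lid's top edge is at 0.42 m, the stated wide-open height. I'll hold here for about 3 s.

Call:
move_arm(increments="0 0 0 0 0 0; 0 0 0 0 0 0; 0 0 0 0 0 0; 0 0 0 0 0 0; 0 0 0 0 0 0; 0 0 0 0 0 0; 0 0 0 0 0 0; 0 0 0 0 0 0; 0 0 0 0 0 0; 0 0 0 0 0 0")

```text
time_s: 7.37
eef_pos: [0.4987, -0.2304, 0.0258]
eef_rot: [0.142, 0.981, -0.02, 0.131]
contact_force: [-1.8, 0.3, 8.1]
opening: 0.001
```

Call:
move_arm(increments="0 0 0 0 0 0; 0 0 0 0 0 0; 0 0 0 0 0 0; 0 0 0 0 0 0; 0 0 0 0 0 0; 0 0 0 0 0 0; 0 0 0 0 0 0; 0 0 0 0 0 0; 0 0 0 0 0 0; 0 0 0 0 0 0")

```text
time_s: 8.2
eef_pos: [0.4987, -0.2305, 0.0258]
eef_rot: [0.142, 0.981, -0.02, 0.131]
contact_force: [-0.6, 0.2, 8.7]
opening: -0.002
```

Call:
move_arm(increments="0 0 0 0 0 0; 0 0 0 0 0 0; 0 0 0 0 0 0; 0 0 0 0 0 0; 0 0 0 0 0 0; 0 0 0 0 0 0; 0 0 0 0 0 0; 0 0 0 0 0 0; 0 0 0 0 0 0; 0 0 0 0 0 0")

```text
time_s: 9.03
eef_pos: [0.4987, -0.2305, 0.0258]
eef_rot: [0.142, 0.981, -0.02, 0.131]
contact_force: [-0.6, 0.7, 8.4]
opening: 0.002
```

Call:
move_arm(increments="0 0 0 0 0 0; 0 0 0 0 0 0; 0 0 0 0 0 0; 0 0 0 0 0 0; 0 0 0 0 0 0")

```text
time_s: 9.45
eef_pos: [0.4987, -0.2304, 0.0258]
eef_rot: [0.142, 0.981, -0.02, 0.131]
contact_force: [0.5, 1.1, 8.6]
opening: -0.001
```

Call:
move_arm(increments="-0.0003 0 -0.001 0 0 0; -0.0005 0 -0.0019 0 0 0; -0.0008 0 -0.0029 0 0 0; -0.001 0 -0.0039 0 0 0; -0.0013 0 -0.0048 0 0 0; -0.0016 0 -0.0058 0 0 0; -0.0018 0 -0.0068 0 0 0; -0.0021 0 -0.0077 0 0 0; -0.0023 0 -0.0087 0 0 0; -0.0026 0 -0.0097 0 0 0")

```text
time_s: 10.28
eef_pos: [0.4976, -0.2301, 0.0349]
eef_rot: [0.142, 0.981, -0.019, 0.129]
contact_force: [-2.2, 0.3, 2.4]
opening: 0.005
```

Call:
move_arm(increments="-0.0003 0 -0.001 0 0 0; -0.0005 0 -0.0019 0 0 0; -0.0008 0 -0.0029 0 0 0; -0.001 0 -0.0039 0 0 0; -0.0013 0 -0.0048 0 0 0; -0.0016 0 -0.0058 0 0 0; -0.0018 0 -0.0068 0 0 0; -0.0021 0 -0.0077 0 0 0; -0.0023 0 -0.0087 0 0 0; -0.0026 0 -0.0097 0 0 0")

```text
time_s: 11.12
eef_pos: [0.4981, -0.2303, 0.0453]
eef_rot: [0.142, 0.981, -0.019, 0.13]
contact_force: [-2.6, 0.4, 3.4]
opening: 0.003
```

Call:
move_arm(increments="-0.0003 0 -0.001 0 0 0; -0.0005 0 -0.0019 0 0 0; -0.0008 0 -0.0029 0 0 0; -0.001 0 -0.0039 0 0 0; -0.0013 0 -0.0048 0 0 0; -0.0016 0 -0.0058 0 0 0; -0.0018 0 -0.0068 0 0 0; -0.0021 0 -0.0077 0 0 0; -0.0023 0 -0.0087 0 0 0; -0.0026 0 -0.0097 0 0 0")

```text
time_s: 11.95
eef_pos: [0.4983, -0.2303, 0.0555]
eef_rot: [0.142, 0.981, -0.019, 0.13]
contact_force: [-1.5, 0.7, 3.7]
opening: -0.001
```

Call:
move_arm(increments="-0.0003 0 -0.001 0 0 0; -0.0005 0 -0.0019 0 0 0; -0.0008 0 -0.0029 0 0 0; -0.001 0 -0.0039 0 0 0; -0.0013 0 -0.0048 0 0 0; -0.0016 0 -0.0058 0 0 0; -0.0018 0 -0.0068 0 0 0; -0.0021 0 -0.0077 0 0 0; -0.0023 0 -0.0087 0 0 0; -0.0026 0 -0.0097 0 0 0")

```text
time_s: 12.78
eef_pos: [0.4974, -0.2299, 0.0647]
eef_rot: [0.142, 0.981, -0.019, 0.129]
contact_force: [-1.0, -0.5, 0.7]
opening: 0.004
```

Contact ends at the pedal's rest height. I'll lift clear along the tool axis, away from the bin.

Call:
move_arm(increments="0 0 -0.001 0 0 0; 0 0 -0.003 0 0 0; 0 0 -0.006 0 0 0; 0 0 -0.012 0 0 0; 0 0 -0.022 0 0 0; 0 0 -0.036 0 0 0; 0 0 -0.052 0 0 0; 0 0 -0.066 0 0 0; 0 0 -0.076 0 0 0; 0 0 -0.08 0 0 0")

```text
time_s: 13.62
eef_pos: [0.4786, -0.2245, 0.1449]
eef_rot: [0.142, 0.981, -0.02, 0.131]
contact_force: [0.3, -0.8, 0.3]
opening: -0.001
```

```bash
python3 - <<'E'
from h import *
from workcell import r,camera
s=r.get_state();print(s['time_s'],s['contact_force'],s['eef_pos'])
a,_=camera('scene');b,_=camera('top');cv2.imwrite('pics/c4.png',np.hstack([cv2.resize(a[80:240,200:360],(400,400),interpolation=2),cv2.resize(b[130:270,350:490],(400,400),interpolation=2)]))
for n,im in(('top',b),('scene',a)):
    for x,c,m in blobs(im): print(n,x,c.round(1))
    o=cv2.imread(f'pics/{n}0.png');df=cv2.absdiff(o,im).max(2)>40
    k=cv2.connectedComponentsWithStats(df.astype('uint8'))[2][1:];print([q.tolist() for q in k if q[4]>40])
E
```

```text
13.6167 [ 0.33116202 -0.75321596  0.2614027 ] [ 0.4785561  -0.22453945  0.14492039]
top 3175 [421.  185.9]
top 203 [394.7 230.7]
[[377, 237, 45, 72, 937], [139, 240, 222, 160, 6861], [383, 273, 68, 127, 2728], [405, 278, 23, 18, 251], [210, 308, 166, 75, 3826], [512, 313, 60, 39, 977], [582, 333, 30, 21, 409], [615, 332, 10, 16, 132], [356, 336, 27, 64, 597], [601, 340, 39, 48, 765], [513, 363, 83, 37, 1051], [584, 378, 36, 22, 317], [311, 387, 23, 13, 201], [625, 391, 15, 9, 54]]
scene 1287 [271.1 151.6]
scene 143 [311.4 189.5]
[[288, 0, 142, 171, 6569], [422, 0, 25, 11, 137], [465, 0, 24, 12, 189], [458, 4, 6, 23, 49], [429, 13, 14, 20, 101], [451, 26, 33, 46, 197], [394, 34, 29, 23, 137], [424, 36, 23, 53, 362], [453, 57, 12, 10, 47], [466, 77, 15, 31, 168], [434, 91, 9, 20, 96], [441, 116, 19, 26, 149], [463, 122, 12, 23, 94], [332, 154, 191, 76, 2075], [421, 182, 37, 14, 178], [398, 207, 207, 54, 4387]]
```

View pics/c4.png

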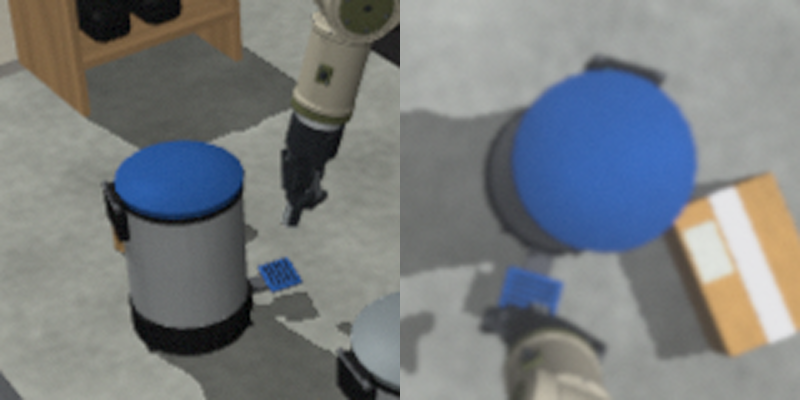

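The lid is shut, and the lid and pedal centroids are where they started to within 0.1 px in the scene view. Nothing else has moved, and the hand is clear.

```bash
python3 -c "
from workcell import order
print(order.sign_off())"
```

```text
the job is handed in; nothing more can be done
None
```

The job is done and handed in. With the fingertips shut and the hand leaning away from the bin, I pressed the blue pedal down to its stop. The force rose to about 8.5 N there, and the lid's top edge stood at 0.42 m, its wide-open height.

I held it open for more than 3 s, then let the pedal up at about 12 mm/s until contact ended at its rest height, and lifted clear.

**Last checks, all at about 13.6 s of the 50 s allowed:**
- **Blue lid and pedal:** the lid is shut, and in the scene view both centroids are within 0.1 px of where they began. In the top view the hand still partly hides the pedal.
- **Other things:** start and end images differ only where the arm and its shadows moved, so the grey bin, cans, wedge and parcel show no movement.
- **Contact:** the force readings are at noise level (under 1 N), so the robot is touching nothing.

No check failed or disagreed. I had no direct reading of the lid's closing speed. I inferred about 0.4 rad/s from the pedal's pace, and the pedal kept contact with the finger nearly all the way up.

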